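# Fold the bamboo tray guard away under its lamp

## Task

It is closing time: fold the three-panel bamboo tray guard away. First swing the free end panel right back until it lies flat against the inner face of the middle panel; only then swing the two together until they lie flat against the fixed panel under the light bar. Do not bump the lamp, leave the cup, the price-card stand and the tray of rice cakes where they are, and let go of the guard when it is shut.

Things in the scene. Friction and masses are not known exactly. Their poses are not given: they have to be found in the camera images.
- guard: Fixed frame of the tray guard: a dark wooden foot 135 x 360 x 9 mm, screwed to the counter, carrying the fixed bamboo panel (150 long x 8 thick, top 75 mm above the counter). Origin on the counter under the middle of the fixed panel; y runs along that panel towards the first hinge, z up, -x is its front, towards the robot, where the other panels fold out. The foot reaches from x = -33 to +103 mm in this frame
- first_hinge (a point): Vertical hinge axis between fixed and middle panel, at (-26, 80) mm in the guard frame; point 100 mm above the counter
- middle_panel (a joint): Angle of the middle panel to the fixed panel, rad: 0 = folded flat, parallel to the fixed panel; grows as it swings out to the front (1.57 = square to it, pointing to the guard's -x). Range 0 to 2.2 with stops. A stiff hinge (about 0.24 N m of friction, 2 N at the post) that stays where it is left
- middle_post (a point): Upright round bamboo hand post on the middle panel's top edge: 14 mm in diameter, bare from 79 to 145 mm above the counter, a sleeve that turns freely on its pin, so that a grip on it need not turn with the panel; point on its axis 118 mm above the counter. 130 mm from the first hinge axis. The middle panel is 150 mm long, 8 mm thick, with its underside 14 mm and top 75 mm above the counter. Folded flat, this post is at (-26, -50) mm in the guard frame, under the light bar
- second_hinge (a point): Vertical hinge axis between middle and end panel, 150 mm along the middle panel from the first hinge and 13 mm off it, on its inner face (the one towards the fixed panel when folded); point 100 mm above the counter. It travels with the middle panel
- end_panel (a joint): Angle of the end panel to the middle panel, rad: 0 = folded flat back along the middle panel's inner face; grows as it swings away from it (1.57 = square to it). Range 0 to 2.6 with stops. Light friction (about 0.06 N m), stays where it is left; the stiffer middle panel may give a little as the end post is pushed
- end_post (a point): Upright round post like the other (14 mm diameter, bare from 79 to 145 mm, turning freely on its pin), on the end panel's top edge near its free end; point on its axis 118 mm above the counter. 115 mm from the second hinge axis, and in the end panel's plane. The end panel is 130 mm long, 8 mm thick, same height as the other. When it is folded on the middle panel this post is 35 mm along the middle panel from the first hinge
- lamp_edge (a point): Middle of the lower front edge of the lamp's light bar, at (-66, 0) mm in the guard frame and 282 mm above the counter. The bar (360 mm along the guard's y, 40 mm deep towards +x from this edge, 20 mm thick) hangs over the fixed panel on two thin uprights 12 mm thick, that stand behind the fixed panel at (85, +-160) mm in the guard frame. It is fixed to the guard. The gripper cannot stand upright under it: lean the tool back towards the guard's front
- cup_mid (a point): Steel cup, 76 mm in diameter, 85 mm high; point half-way up. Bystander, loose
- card_stand_mid (a point): Price-card stand: round dark foot 64 mm in diameter, thin stem, blank card 85 mm wide, 145 mm high in all; point half-way up. Bystander, loose
- cake_tray_mid (a point): Bamboo tray 200 x 150 mm, 32 mm high, with six rice cakes standing up to 43 mm; point at its centre, 16 mm up. Bystander, loose

How it is judged:
On the way:
1. the end panel is folded flat on the middle panel while the middle panel still stands open (value of joint end_panel below 0.09 rad and value of joint middle_panel above 0.6 rad), for 0.2 s.
At the end, for the whole second after the job is handed in: The end panel lies within 0.09 rad (5 degrees) of flat on the middle panel and the middle panel within 0.09 rad of flat on the fixed panel (value of joint each of end_panel, middle_panel below 0.09 rad); the robot touches nothing.
It fails at once if the middle panel is folded in (below 0.6 rad) while the end panel is still open (above 0.3 rad) (value of joint middle_panel below 0.6 rad and value of joint end_panel above 0.3 rad).
It fails at once if the lamp is bumped with more than 4 N (contact force between lamp and anything else above 4 N).
It fails at once if the cup, the card stand or the cake tray is moved by more than 20 mm (distance of any of cup_mid, card_stand_mid, cake_tray_mid from where it was at the start of the episode above 0.02 m).
It also fails if it takes over 58 s, if anything falls off the work surface, if the arm or the gripper's body presses on something with over 40 N, if the wrist force passes 120 N, or if a joint passes its speed limit or range.

## Robot

A 6-joint arm with a two-finger parallel gripper is mounted at the origin on the work surface. World frame = base frame: x ahead of the robot, y to its left, z up, the work surface at z = 0. Lengths are in m, angles in rad, forces in N, time in s.
With the tool pointing down it reaches from about 0.325 to 0.875 m from the base axis. Payload 4.4 kg.
Tool frame: the origin (TCP) lies midway between the tips of the shut fingers; the grasp point (between the pads) lies 19 mm behind it; z points along the fingers, y is the line along which they close (so a half turn about z gives the same grasp; the last joint's range is limited). The gripper opens to 85 mm and grips with 20 to 120 N. Pads are 22 mm wide; open, the fingers measure 114 mm over their backs; the gripper's body (76 mm by 85 mm) begins 54 mm behind the grasp point. The pads swing forward as they close: fully open they stand 13 mm farther back than shut.
Start: joints at [1.153, 0.207, 1.542, -0, 1.393, -0.15], TCP at [0.152, 0.555, 0.231] pointing down, gripper open.
Joint ranges: [-2.73, 2.73], [-0.86, 2.22], [0.23, 2.46], [-1.11, 4.25], [0.08, 2.63], [-2.82, 2.82]. Speed limits (rad/s): [2.79, 2.79, 3.14, 3.14, 3.14, 3.14].

## Interface

Orientations are given as [roll, pitch, yaw] about the fixed x, y, z axes, in that order (R = Rz(yaw) Ry(pitch) Rx(roll)).
In Python, from station import manip, vision, job gives the robot as it stands.
- The arm moves only by the tool play_rows, never from a script. Its argument "steps" is a list that holds one entry, the list of rows, each a list of 7 numbers: the turn, a rotation vector about the tool's x, y, z in rad, then the shift along the tool's x, y, z in mm, then the opening, from -1 (shut) to 1 (fully open). In form: [[[ax, ay, az, dx, dy, dz, hand], ...]]. A call has 1 to 5 rows; each row shifts and turns the commanded pose from where the row before left it, along the tool's axes as they then stand; what a row does not reach is not made up. A row lasts 1/12 s, in which the tool goes at most 41.7 mm and 7.16 degrees, less where a joint would pass 70% of its speed; a pose out of reach is approached as far as the arm can. A call is refused whole if a number of a shift passes 41.7 or a number of a turn 0.125, either way. A call with a gripper value outside its range is refused whole. The fingers move at their own pace and stop on an object; "newtons" is the grip in N (left out, the last holds). Time passes only in rows, so rows that do not move let the fingers close. It gives the time, the measured TCP pose, the force, the opening and the grip force at its end, in the units of the state.
- manip.get_state(): the state, without advancing time (a new reading comes with each control period).
- vision.camera(name): name is "scene" or "top" or "wrist"; returns (picture, depth): 420x560x3 uint8, red, green, blue; 420x560 float32, m along the optical axis (not along the pixel's ray), 0 where there is no reading.
- vision.camera_params(name): a dict with "vfov" (degrees; the focal length in pixels is half the picture's height over the tangent of half this angle, whatever the lens; pixels are square), "cx", "cy" (the principal point, pixels), "k1" (the pictures are not rectified: a ray, as slopes to the right and down, at radius r is drawn at 1 + k1 r^2 times it, then the intrinsics apply), "R" (3x3) and "t" (3): a world point X has camera coordinates R X + t. Camera axes: x right, y down, z forward; pixel columns grow to the right and rows downward; lengths in m; the calibration is good to about 2 mm. A picture is of the moment at which its call begins: read the wrist's pose just before it. camera_params takes no time and is no camera call; for the wrist camera it gives the pose at the moment of the call.
- job.close_job(): hands the job in; it is judged then, once.
The state is a dict: "time": time; "joint_positions": joint angles; "dq": joint speeds; "tau": joint torques, N m; "ee_pos": TCP position; "tcp_rot": TCP orientation; "ft_force": force on the tool from outside, world axes, zero at the start; "wrist_torque": the same for the moment, N m; "opening": finger opening in m; "grip_force": force on a finger pad.
Only numpy, scipy, OpenCV 4.12 (cv2) and the standard library are available. Lean on these libraries where they do the work, as an engineer would, in place of code of your own. Each camera call takes 0.05 s, during which the arm holds its last target. There are 200 camera calls.

## Working session

There is one attempt and no reset: what is moved stays moved. The work goes in short steps, Python scripts to look and compute and a tool call to move; the robot and the scene stay as the last step left them, time stands still between calls to the robot, and variables do not carry over. Pictures are saved under pics/ and viewed, at most 10 in all, crops included, and the job is handed in when it is done.

Besides the shell and the picture viewer there is one more tool, called after "Emit:" by a JSON object that holds its "api" and its "payload". play_rows: Moves the arm, as the interface text tells. Its arguments: {"type":"object","properties":{"steps":{"type":"array"},"newtons":{"type":"number"}},"required":["steps"]}

```bash
mkdir -p pics
cat > h.py <<'E'
import numpy as np, cv2
from station import manip, vision, job
def snap(n):
    P=vision.camera_params(n); im,d=vision.camera(n); return im,d,P
def cloud(d,P):
    h,w=d.shape; f=h/2/np.tan(np.radians(P['vfov'])/2)
    K=np.array([[f,0,P['cx']],[0,f,P['cy']],[0,0,1.]])
    uv=np.stack(np.meshgrid(np.arange(w),np.arange(h)),-1).reshape(-1,1,2).astype(float)
    n=cv2.undistortPoints(uv,K,np.array([P['k1'],0,0,0.])).reshape(h,w,2)
    c=np.dstack([n[...,0]*d,n[...,1]*d,d])
    return (c-np.array(P['t']))@np.array(P['R'])
E
python3 - <<'E'
from h import *
for n in ['scene','top']:
    im,d,P=snap(n); cv2.imwrite(f'pics/{n}0.png',im[...,::-1]); np.savez(f'{n}0.npz',im=im,X=cloud(d,P),d=d)
    print(n,P['vfov'],P['k1'],np.round(-np.array(P['R']).T@P['t'],3))
print(manip.get_state())
E
```

```text
scene 55.647021943816846 -0.02561259627774207 [0.93  0.563 0.755]
top 49.72363159295521 -0.08765435877579607 [ 0.478 -0.009  1.12 ]
{'time': 0.1, 'joint_positions': array([ 1.15249776e+00,  2.07347079e-01,  1.54282218e+00,  2.59197709e-05,
        1.39353748e+00, -1.50491638e-01]), 'dq': array([ 0.00086073, -0.00285633, -0.00314769,  0.00055187, -0.00020465,
       -0.00089678]), 'tau': array([ 1.91883687e-04, -3.84090006e+01, -2.92551148e+01, -2.00300256e-04,
        4.80635965e-03,  6.20379225e-06]), 'ee_pos': array([0.15186698, 0.55385967, 0.23022966]), 'tcp_rot': array([-3.13950629e+00, -3.42168046e-04,  2.87378077e+00]), 'ft_force': array([-0.05679079, -0.39943359,  0.30658111]), 'wrist_torque': array([ 0.06618519, -0.03805921,  0.01290023]), 'grip_force': 0.0, 'opening': 0.08508081834412826}
```

View pics/top0.png

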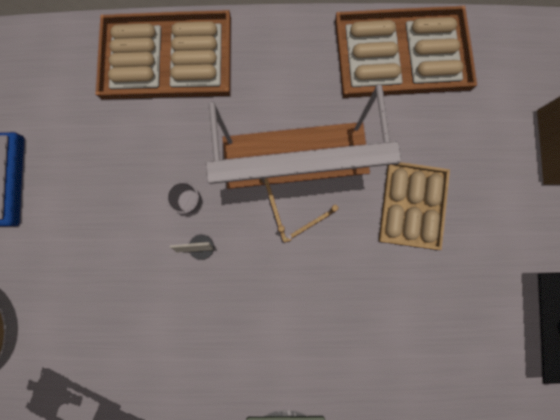

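View pics/scene0.png

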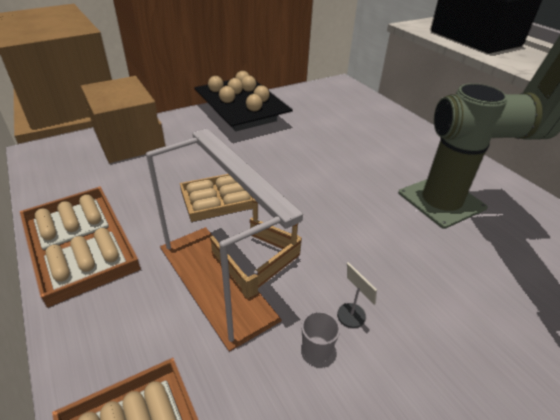

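The top view has +x up and +y left. The lamp bar runs from (208,172) to (398,152). The middle panel goes from (265,180) to (285,240), and the end panel from there to its post at (335,208). The cup is at (187,200), the card stand at (200,246) and the tray at (415,205).

Run:
```python
import numpy as np,cv2
for n in ['top','scene']:
    D=np.load(n+'0.npz');X=D['X'];im=D['im'];ok=D['d']>0
    z=X[...,2]
    box=ok&(X[...,0]>.3)&(X[...,0]<.85)&(X[...,1]>-.4)&(X[...,1]<.4)
    def comp(m,t,amin=4):
        k,l,s,c=cv2.connectedComponentsWithStats(m.astype(np.uint8))
        for i in range(1,k):
            if s[i,4]>=amin:
                p=X[l==i]; r=cv2.minAreaRect((p[:,:2]*1000).astype(np.float32))
                print(n,t,s[i,4],np.round(p.mean(0),3),'px',np.round(c[i]),'rect',np.round(r[0]),np.round(r[1]),round(r[2],1))
    comp(box&(z>.27)&(z<.32),'lamp',50)
    comp(box&(z>.135)&(z<.155),'posttops/card')
    comp(box&(z>.085)&(z<.15),'posts',8)
    comp(box&(z>.066)&(z<.08),'paneltops',8)
    hsv=cv2.cvtColor(im,cv2.COLOR_RGB2HSV)
    comp(box&(z>.003)&(z<.016)&(hsv[...,1]>110),'foot',100)
    comp(box&(z>.02)&(z<.05),'low',80)
```

```text
top lamp 5140 [ 0.661 -0.039  0.301] px [302. 157.] rect [709. -35.] [158. 361.] 5.2
top posttops/card 13 [ 0.793 -0.186  0.143] px [364. 113.] rect [ 794. -186.] [9. 3.] 51.6
top posttops/card 14 [0.762 0.129 0.147] px [223. 128.] rect [762. 130.] [ 4. 11.] 19.1
top posttops/card 39 [ 0.583 -0.113  0.144] px [334. 207.] rect [ 583. -112.] [13. 14.] 86.8
top posttops/card 39 [0.54  0.004 0.144] px [281. 228.] rect [540.   4.] [13. 13.] 1.0
top posttops/card 111 [0.506 0.204 0.141] px [189. 245.] rect [506. 204.] [ 6. 84.] 3.9
top posts 51 [ 0.793 -0.186  0.116] px [363. 117.] rect [ 793. -187.] [12.  6.] 62.5
top posts 46 [0.762 0.13  0.118] px [225. 132.] rect [763. 130.] [ 6. 11.] 21.9
top posts 15 [0.634 0.264 0.087] px [169. 190.] rect [634. 264.] [ 5. 24.] 66.7
top posts 14 [0.613 0.2   0.087] px [196. 199.] rect [613. 200.] [ 5. 19.] 76.3
top posts 37 [0.597 0.254 0.087] px [173. 206.] rect [597. 253.] [52. 13.] 48.7
top posts 56 [ 0.582 -0.111  0.134] px [333. 208.] rect [ 583. -112.] [13. 14.] 86.8
top posts 12 [0.59  0.215 0.087] px [189. 209.] rect [590. 215.] [ 3. 18.] 37.
[... 3600 characters left out ...]
.] [ 6. 12.] 61.1
scene paneltops 121 [0.643 0.256 0.073] px [317. 343.] rect [639. 253.] [23. 67.] 47.6
scene foot 210 [ 0.622 -0.251  0.01 ] px [221. 212.] rect [ 620. -251.] [  7. 179.] 81.3
scene foot 5350 [ 0.742 -0.009  0.008] px [218. 290.] rect [735. -33.] [134. 360.] 5.4
scene low 1772 [ 0.617 -0.307  0.034] px [215. 195.] rect [ 609. -323.] [157. 187.] 81.0
scene low 268 [ 0.561 -0.066  0.035] px [272. 239.] rect [562. -68.] [  7. 109.] 29.9
scene low 588 [0.632 0.026 0.035] px [264. 274.] rect [613.  25.] [ 79. 190.] 84.4
scene low 272 [0.605 0.216 0.036] px [320. 330.] rect [607. 219.] [25. 60.] 44.9
scene low 189 [0.641 0.253 0.036] px [316. 352.] rect [637. 251.] [23. 64.] 48.3
```

```bash
cat >> h.py <<'E'
from scipy.spatial.transform import Rotation as Ro
def ori(th,psi):
    th,psi=np.radians([th,psi]); c,s=np.cos(psi),np.sin(psi)
    z=np.array([np.sin(th)*c,np.sin(th)*s,-np.cos(th)]); y=np.array([-s,c,0])
    return Ro.from_matrix(np.c_[np.cross(y,z),y,z])
def cur():
    s=manip.get_state(); return np.array(s['ee_pos']),Ro.from_euler('xyz',s['tcp_rot'])
def rows(p,R,wps,hand,step=38,turn=.115):
    """wps: (grasp point mm, lean, yaw); prints rows in the tool frame"""
    for g,th,psi in wps:
        R1=ori(th,psi); p1=np.array(g)/1e3+.019*R1.as_matrix()[:,2]
        dr=(R.inv()*R1).as_rotvec(); n=int(max(1,np.ceil(np.linalg.norm(p1-p)*1e3/step),np.ceil(np.linalg.norm(dr)/turn)))
        dp=(p1-p)/n
        for i in range(n):
            d=R.inv().apply(dp)*1e3; print([*np.round(dr/n,3).tolist(),*np.round(d,1).tolist(),hand])
            R=R*Ro.from_rotvec(dr/n)
        p,R=p1,R1; print('--',np.round(p,3))
    return p,R
E
python3 - <<'E'
from h import *
p,R=cur(); P=vision.camera_params('wrist'); c=-np.array(P['R']).T@P['t']
print('cam in tool',R.inv().apply(c-p), [x for x in dir(manip) if x[0]!='_'])
rows(p,R,[((330,250,260),15,0),((470,-125,190),37,0)],0)
E
```

```text
cam in tool [ 0.0724142   0.00053679 -0.14265665] ['PlanningError', 'get_state']
[-0.004, -0.026, -0.027, -25.7, -24.5, -1.1, 0]
[-0.004, -0.026, -0.027, -25.1, -25.1, -0.5, 0]
[-0.004, -0.026, -0.027, -24.4, -25.8, 0.0, 0]
[-0.004, -0.026, -0.027, -23.7, -26.4, 0.6, 0]
[-0.004, -0.026, -0.027, -22.9, -27.1, 1.1, 0]
[-0.004, -0.026, -0.027, -22.2, -27.7, 1.5, 0]
[-0.004, -0.026, -0.027, -21.4, -28.2, 2.0, 0]
[-0.004, -0.026, -0.027, -20.6, -28.8, 2.5, 0]
[-0.004, -0.026, -0.027, -19.7, -29.4, 2.9, 0]
[-0.004, -0.026, -0.027, -18.9, -29.9, 3.3, 0]
-- [0.335 0.25  0.242]
[0.0, -0.035, 0.0, -11.3, -34.1, 9.3, 0]
[0.0, -0.035, 0.0, -11.0, -34.1, 9.7, 0]
[0.0, -0.035, 0.0, -10.6, -34.1, 10.1, 0]
[0.0, -0.035, 0.0, -10.3, -34.1, 10.4, 0]
[0.0, -0.035, 0.0, -9.9, -34.1, 10.8, 0]
[0.0, -0.035, 0.0, -9.5, -34.1, 11.1, 0]
[0.0, -0.035, 0.0, -9.1, -34.1, 11.5, 0]
[0.0, -0.035, 0.0, -8.7, -34.1, 11.8, 0]
[0.0, -0.035, 0.0, -8.3, -34.1, 12.1, 0]
[0.0, -0.035, 0.0, -7.9, -34.1, 12.3, 0]
[0.0, -0.035, 0.0, -7.4, -34.1, 12.6, 0]
-- [ 0.481 -0.125  0.175]
```

Emit:
{"api": "play_rows", "payload": {"steps": [[[-0.004,-0.026,-0.027,-25.5,-24.5,-1,0],[-0.004,-0.026,-0.027,-25,-25,-0.5,0],[-0.004,-0.026,-0.027,-24.5,-26,0,0],[-0.004,-0.026,-0.027,-23.5,-26.5,0.5,0],[-0.004,-0.026,-0.027,-23,-27,1,0]]]}}

```text
time: 0.52
ee_pos: [0.2438, 0.4009, 0.2361]
tcp_rot: [3.132, 0.132, 3.011]
ft_force: [0.8, 0.6, 0.6]
opening: 0.0426
grip_force: 0.0
```

Emit:
{"api": "play_rows", "payload": {"steps": [[[-0.004,-0.026,-0.027,-22,-27.5,1.5,0],[-0.004,-0.026,-0.027,-21.5,-28,2,0],[-0.004,-0.026,-0.027,-20.5,-29,2.5,0],[-0.004,-0.026,-0.027,-19.5,-29.5,3,0],[-0.004,-0.026,-0.027,-19,-30,3.5,0]]]}}

```text
time: 0.93
ee_pos: [0.3354, 0.2494, 0.2411]
tcp_rot: [3.138, 0.263, -3.136]
ft_force: [1.0, 1.0, 0.1]
opening: 0.0429
grip_force: 0.0
```

Emit:
{"api": "play_rows", "payload": {"steps": [[[0,-0.03,0,-11.5,-34,9,0],[0,-0.03,0,-11,-34,9.5,0],[0,-0.03,0,-10.5,-34,10,0],[0,-0.03,0,-10,-34,10,0],[0,-0.03,0,-10,-34,10.5,0]]]}}

```text
time: 1.35
ee_pos: [0.4018, 0.0799, 0.2107]
tcp_rot: [3.137, 0.414, -3.138]
ft_force: [0.6, 1.2, -1.4]
opening: 0.0425
grip_force: 0.0
```

Emit:
{"api": "play_rows", "payload": {"steps": [[[0,-0.03,0,-9.5,-34,11,0],[0,-0.03,0,-9,-34,11.5,0],[0,-0.03,0,-8.5,-34,11.5,0],[0,-0.03,0,-8,-34,12,0],[0,-0.03,0,-8,-34,12,0]]]}}

```text
time: 1.77
ee_pos: [0.4672, -0.0903, 0.1779]
tcp_rot: [3.137, 0.564, -3.141]
ft_force: [1.8, 0.3, -0.0]
opening: 0.0421
grip_force: 0.0
```

Run:
```python
from h import *
p,R=cur();s=manip.get_state();print(s['time'],p,s['joint_positions'],s['opening'],R.as_matrix()[:,2])
im,d,P=snap('wrist'); cv2.imwrite('pics/w1.png',im[...,::-1])
X=cloud(d,P); z=X[...,2]
m=(d>0)&(z>.10)&(z<.15)&(X[...,0]>.5)&(X[...,0]<.66)&(X[...,1]>-.2)&(X[...,1]<.1)
k,l,st,c=cv2.connectedComponentsWithStats(m.astype(np.uint8))
for i in range(1,k):
    if st[i,4]>30: q=X[l==i]; print(st[i,4],np.round(np.median(q,0),4),np.round(c[i]),q.min(0).round(3),q.max(0).round(3))
rows(p,R,[((545,-112,181),33,0),((583,-112,122),33,0)],0)
```

```text
1.7667 [ 0.46723902 -0.09030437  0.17787914] [-0.5784278  -0.28530819  2.24012503  0.44795629  0.75335428 -2.41332774] 0.04213064578190334 [ 0.5348188   0.00466474 -0.8449539 ]
1007 [5.349e-01 2.000e-04 1.275e-01] [392. 255.] [ 0.531 -0.005  0.1  ] [0.545 0.01  0.145]
801 [ 0.5777 -0.1139  0.1269] [248. 281.] [ 0.575 -0.122  0.1  ] [ 0.589 -0.107  0.146]
[0.002, -0.004, 0.0, -22.5, -7.3, 19.3, 0]
[0.002, -0.004, 0.0, -22.5, -7.3, 19.4, 0]
[0.002, -0.004, 0.0, -22.4, -7.3, 19.5, 0]
-- [ 0.555 -0.112  0.165]
[0.0, 0.0, 0.0, 0.1, 0.0, 35.1, 0]
[0.0, 0.0, 0.0, 0.1, 0.0, 35.1, 0]
-- [ 0.593 -0.112  0.106]
```

The wrist view puts the end post axis near (583,-113) mm and the middle post near (541,2), matching the top view to 3 mm. I'll close in on the end post.

Emit:
{"api": "play_rows", "payload": {"steps": [[[0.002,-0.004,0,-22.5,-7.5,19.5,0],[0.002,-0.004,0,-22.5,-7.5,19.5,0],[0.002,-0.004,0,-22.5,-7.5,19.5,0],[0,0,0,0,0,35,0],[0,0,0,0,0,35,0]]]}}

```text
time: 2.23
ee_pos: [0.5969, -0.1116, 0.1074]
tcp_rot: [-3.138, 0.579, -3.139]
ft_force: [-0.0, -0.0, -0.1]
opening: 0.0427
grip_force: 0.0
```

Emit:
{"api": "play_rows", "payload": {"newtons": 25, "steps": [[[0,0,0,0,0,0,-1],[0,0,0,0,0,0,-1],[0,0,0,0,0,0,-1],[0,0,0,0,0,0,-1],[0,0,0,0,0,0,-1]]]}}

```text
time: 2.65
ee_pos: [0.5908, -0.1089, 0.1045]
tcp_rot: [3.14, 0.569, -3.14]
ft_force: [0.7, 0.1, -16.5]
opening: 0.0133
grip_force: 25.5
```

Run:
```python
from h import *
p,R=cur();s=manip.get_state();print(s['time'],p,s['joint_positions'],s['opening'],s['grip_force'],s['ft_force'])
g=p-.019*R.as_matrix()[:,2];print('grasp',g)
im,d,P=snap('top'); X=cloud(d,P); cv2.imwrite('pics/t1.png',im[...,::-1])
# arc about hinge2, from the present grasp point
H=np.array([526,-13.6]); v=g[:2]*1e3-H; r=np.hypot(*v); a0=np.degrees(np.arctan2(v[1],v[0])); print(r,a0)
w=[(( H[0]+115*np.cos(np.radians(a)),H[1]+115*np.sin(np.radians(a)),g[2]*1e3),33,0) for a in np.linspace(a0,17.5,16)[1:]]
rows(p,R,w,-1)
```

```text
2.65 [ 0.59079665 -0.10894671  0.10447447] [-0.454916    0.15173946  2.0249059   0.52029077  0.50150122 -2.42905377] 0.013265967803799747 25.518327355384827 [  0.66560298   0.12476802 -16.48724922]
grasp [ 0.58055335 -0.10899133  0.12047675]
109.88891805350762 -60.23519391259079
[0.002, -0.007, 0.002, -9.7, 1.1, 6.1, -1]
-- [ 0.602 -0.108  0.105]
[0.0, 0.0, 0.0, -6.9, 6.3, 4.5, -1]
-- [ 0.61  -0.102  0.105]
[0.0, 0.0, 0.0, -6.4, 7.1, 4.2, -1]
-- [ 0.618 -0.094  0.105]
[0.0, 0.0, 0.0, -5.8, 7.7, 3.8, -1]
-- [ 0.625 -0.087  0.105]
[0.0, 0.0, 0.0, -5.2, 8.3, 3.4, -1]
-- [ 0.631 -0.078  0.105]
[0.0, 0.0, 0.0, -4.6, 8.8, 3.0, -1]
-- [ 0.637 -0.07   0.105]
[0.0, 0.0, 0.0, -3.9, 9.3, 2.5, -1]
-- [ 0.641 -0.06   0.105]
[0.0, 0.0, 0.0, -3.2, 9.7, 2.1, -1]
-- [ 0.645 -0.051  0.105]
[0.0, 0.0, 0.0, -2.4, 10.0, 1.6, -1]
-- [ 0.648 -0.041  0.105]
[0.0, 0.0, 0.0, -1.7, 10.2, 1.1, -1]
-- [ 0.65  -0.03   0.105]
[0.0, 0.0, 0.0, -0.9, 10.3, 0.6, -1]
-- [ 0.651 -0.02   0.105]
[0.0, 0.0, 0.0, -0.1, 10.4, 0.1, -1]
-- [ 0.651 -0.01   0.105]
[0.0, 0.0, 0.0, 0.7, 10.4, -0.4, -1]
-- [0.65  0.001 0.105]
[0.0, 0.0, 0.0, 1.5, 10.2, -1.0, -1]
-- [0.649 0.011 0.105]
[0.0, 0.0, 0.0, 2.2, 10.0, -1.5, -1]
-- [0.646 0.021 0.105]
```

Emit:
{"api": "play_rows", "payload": {"steps": [[[0,0,0,-6.5,5.5,6,-1],[0,0,0,-7,6.5,4.5,-1],[0,0,0,-6.5,7,4,-1],[0,0,0,-6,7.5,4,-1],[0,0,0,-5,8.5,3.5,-1]]]}}

```text
time: 3.12
ee_pos: [0.6302, -0.0742, 0.1041]
tcp_rot: [3.14, 0.572, -3.141]
ft_force: [-2.0, 0.5, -9.3]
opening: 0.0126
grip_force: 26.0
```

Run:
```python
from h import *
p,R=cur();s=manip.get_state()
g=p-.019*R.as_matrix()[:,2];print('grasp',g,s['ft_force'],s['opening'],s['joint_positions'])
H=np.array([526,-13.6]); v=g[:2]*1e3-H; print(np.hypot(*v),np.degrees(np.arctan2(v[1],v[0])))
```

```text
grasp [ 0.61991005 -0.07427512  0.12012309] [-1.9951879   0.46810118 -9.26804094] 0.012607288130729912 [-0.34773148  0.21227418  1.95243454  0.42317224  0.46980279 -2.2495635 ]
111.80593963967681 -32.86643202363829
```

View pics/t1.png

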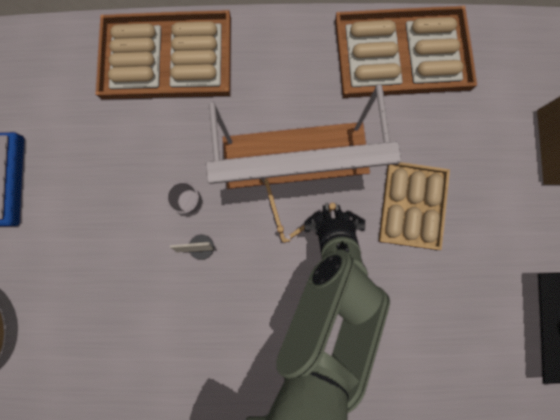

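The fingers hold the end post at about (335,207), with forces small. I'll continue the arc.

Emit:
{"api": "play_rows", "payload": {"steps": [[[0,0,0,-4,9,4,-1],[0,0,0,-3.5,9.5,3,-1],[0,0,0,-3,9.5,2,-1],[0,0,0,-2,10,1.5,-1],[0,0,0,-1.5,10,1,-1]]]}}

```text
time: 3.53
ee_pos: [0.6493, -0.0267, 0.104]
tcp_rot: [3.142, 0.575, -3.141]
ft_force: [-4.2, -0.9, -4.6]
opening: 0.0133
grip_force: 26.5
```

Emit:
{"api": "play_rows", "payload": {"steps": [[[0,0,0,-0.5,10,0.5,-1],[0,0,0,0.5,10,0,-1],[0,0,0,1,10,-0.5,-1],[0,0,0,1.5,9,-1,-1],[0,0,0,0,0,0,-1]]]}}

```text
time: 3.95
ee_pos: [0.6456, 0.0108, 0.1038]
tcp_rot: [-3.138, 0.574, -3.138]
ft_force: [-13.5, -8.5, 3.4]
opening: 0.013
grip_force: 27.8
```

Run:
```python
from h import *
p,R=cur();s=manip.get_state()
g=p-.019*R.as_matrix()[:,2];print('grasp',g,s['ft_force'],s['opening'],s['joint_positions'])
H=np.array([526,-13.6]); v=g[:2]*1e3-H; print(np.hypot(*v),np.degrees(np.arctan2(v[1],v[0])))
im,d,P=snap('top'); cv2.imwrite('pics/t2.png',im[100:300,150:430,::-1].repeat(2,0).repeat(2,1))
X=cloud(d,P); z=X[...,2]
for lo,hi,t in((.068,.08,'panels'),(.13,.15,'posts')):
  m=(d>0)&(z>lo)&(z<hi)&(X[...,0]>.48)&(X[...,0]<.66)&(X[...,1]>-.15)&(X[...,1]<.1)
  k,l,st,c=cv2.connectedComponentsWithStats(m.astype(np.uint8))
  for i in range(1,k):
    if st[i,4]>8: q=(X[l==i][:,:2]*1e3).astype(np.float32); print(t,st[i,4],c[i].round(),cv2.minAreaRect(q))
```

```text
grasp [0.63531789 0.01086726 0.11970557] [-13.51134466  -8.45891004   3.38285591] 0.012954402590600456 [-0.15887047  0.23035475  1.93175678  0.20882928  0.4188047  -1.89885082]
112.02253515106453 12.615881728753514
panels 17 [266. 180.] ((657.5120239257812, 38.608116149902344), (15.388143539428711, 9.203302383422852), 49.436439514160156)
panels 109 [300. 225.] ((555.1934204101562, -32.879180908203125), (51.21791076660156, 21.89608383178711), 31.177398681640625)
posts 70 [276. 183.] ((633.9028930664062, 13.773445129394531), (22.053430557250977, 27.84882354736328), 35.921329498291016)
posts 10 [286. 186.] ((631.7509155273438, -8.874876976013184), (13.95800495147705, 5.08360481262207), 20.262659072875977)
posts 12 [289. 193.] ((614.0072631835938, -15.217347145080566), (17.232351303100586, 4.720739364624023), 48.94968032836914)
posts 11 [261. 195.] ((612.4398193359375, 45.41132736206055), (3.6729257106781006, 11.656559944152832), 22.86809730529785)
posts 19 [296. 221.] ((554.10400390625, -29.931171417236328), (6.570338249206543, 13.596538543701172), 89.01294708251953)
```

View pics/t2.png

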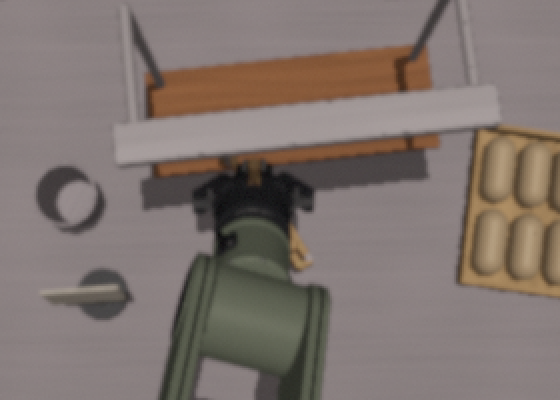

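The end panel is swung nearly flat, but the middle panel gave to about 1.1 rad, with its post now near (300,227) in full-frame pixels. The force is a radial pull, so I'll relax that and press the end panel onto the middle one.

Emit:
{"api": "play_rows", "payload": {"steps": [[[0,0,0,2.5,2,-1.5,-1],[0,0,0,2.5,2,-1.5,-1],[0,0,0,2.5,2.5,-1.5,-1],[0,0,0,0,0,0,-1],[0,0,0,0,0,0,-1]]]}}

```text
time: 4.42
ee_pos: [0.6389, 0.0168, 0.1041]
tcp_rot: [-3.14, 0.578, -3.141]
ft_force: [-2.3, -5.6, -5.4]
opening: 0.0134
grip_force: 26.5
```

Emit:
{"api": "play_rows", "payload": {"steps": [[[0,0,0,1,2,-1,-1],[0,0,0,1,2,-1,-1],[0,0,0,1,2,-1,-1],[0,0,0,0,0,0,-1],[0,0,0,0,0,0,-1]]]}}

```text
time: 4.83
ee_pos: [0.6346, 0.0231, 0.1043]
tcp_rot: [-3.14, 0.577, -3.141]
ft_force: [1.9, -4.3, -9.6]
opening: 0.0128
grip_force: 26.0
```

Run:
```python
from h import *
p,R=cur();s=manip.get_state()
g=p-.019*R.as_matrix()[:,2];print('grasp',g,s['ft_force'],s['opening'],s['time'])
im,d,P=snap('wrist'); cv2.imwrite('pics/w2.png',im[...,::-1])
im,d,P=snap('scene'); cv2.imwrite('pics/s2.png',im[150:330,150:390,::-1].repeat(3,0).repeat(3,1))
```

```text
grasp [0.62420802 0.02313295 0.12017733] [ 1.89163773 -4.27417387 -9.57118297] 0.012814031219298841 4.8333
```

View pics/w2.png

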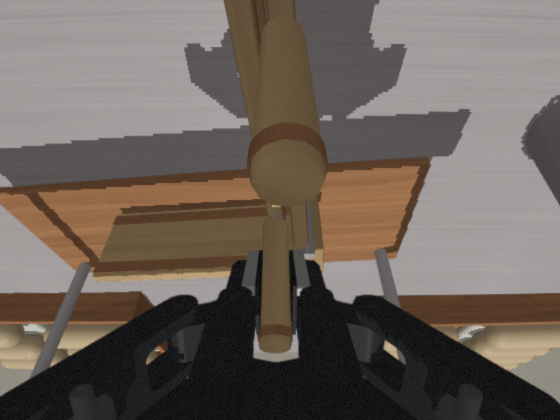

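View pics/s2.png

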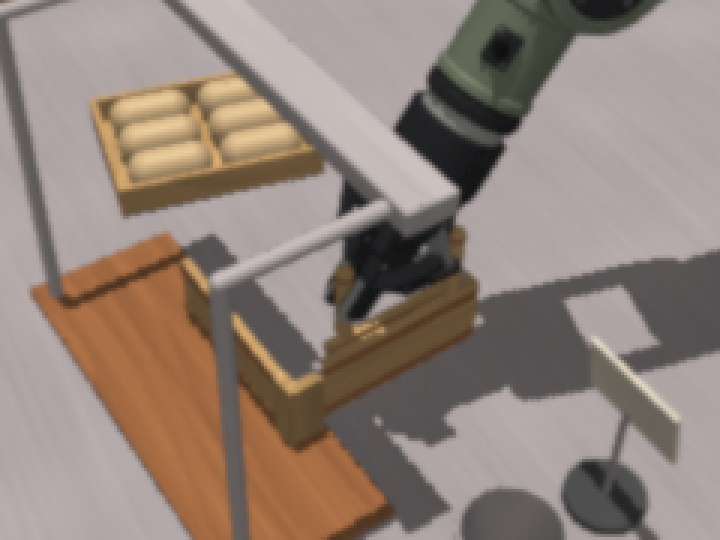

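The two panels now look parallel and adjacent, and pressing meets a 4 to 5 N stop, so the end panel is flat. I'll release and back out.

Emit:
{"api": "play_rows", "payload": {"steps": [[[0,0,0,0,0,0,-0.2],[0,0,0,0,0,0,-0.2],[0,0,0,0,0,0,-0.2],[0,0,0,0,0,0,-0.2],[0,0,0,0,0,-15,-0.2]]]}}

```text
time: 5.35
ee_pos: [0.6262, 0.0244, 0.1144]
tcp_rot: [-3.141, 0.573, -3.14]
ft_force: [-1.3, -0.9, 0.2]
opening: 0.0344
grip_force: 0.0
```

Emit:
{"api": "play_rows", "payload": {"steps": [[[0,0,0,0,0,-25,0],[0,0,0,0,0,-30,0],[0,0,0,5,0,-35,0],[0,0,0,20,0,-35,0],[0,0,0,30,0,-20,0]]]}}

```text
time: 5.77
ee_pos: [0.5043, 0.0236, 0.2141]
tcp_rot: [-3.138, 0.587, -3.138]
ft_force: [0.1, 0.5, 1.4]
opening: 0.0426
grip_force: 0.0
```

Emit:
{"api": "play_rows", "payload": {"steps": [[[0,0,0,30,-10,-20,0],[0,0,0,35,-10,-15,0],[0,0,0,20,-10,-10,0],[0,0,0,0,0,0,0],[0,0,0,0,0,0,0]]]}}

```text
time: 6.18
ee_pos: [0.4055, -0.0069, 0.1998]
tcp_rot: [-3.139, 0.579, 3.141]
ft_force: [0.3, 0.6, -0.8]
opening: 0.0428
grip_force: 0.0
```

Run:
```python
from h import *
p,R=cur();s=manip.get_state();print(s['time'],p,s['joint_positions'],s['ft_force'])
for n in('top','wrist'):
  im,d,P=snap(n); cv2.imwrite(f'pics/{n}3.png',im[...,::-1])
  X=cloud(d,P); z=X[...,2]
  for lo,hi,t in((.068,.08,'panels'),(.13,.15,'posts')):
    m=(d>0)&(z>lo)&(z<hi)&(X[...,0]>.48)&(X[...,0]<.68)&(X[...,1]>-.15)&(X[...,1]<.1)
    k,l,st,c=cv2.connectedComponentsWithStats(m.astype(np.uint8))
    for i in range(1,k):
      if st[i,4]>8: q=(X[l==i][:,:2]*1e3).astype(np.float32); r=cv2.minAreaRect(q); print(n,t,st[i,4],c[i].round(),np.round(r[0]),np.round(r[1]),round(r[2],1))
```

```text
6.1833 [ 0.40545298 -0.00689386  0.19979033] [-0.40555178 -0.58844135  2.37058244  0.29077954  0.83941533 -2.11269319] [ 0.32844546  0.5821729  -0.82935249]
top panels 193 [268. 202.] [604.  34.] [113.  12.] 7.7
top panels 240 [275. 221.] [568.  19.] [ 21. 116.] 89.4
top posts 40 [271. 186.] [632.  24.] [13. 13.] 86.1
top posts 39 [270. 230.] [535.  28.] [13. 13.] 0.9
wrist panels 754 [298. 230.] [572.  23.] [131.  22.] 6.1
wrist panels 13 [318. 283.] [672.  52.] [16.  2.] 3.7
wrist posts 288 [309. 277.] [534.  25.] [14. 13.] 81.2
wrist posts 175 [301. 316.] [629.  23.] [14. 14.] 50.1
```

View pics/wrist3.png

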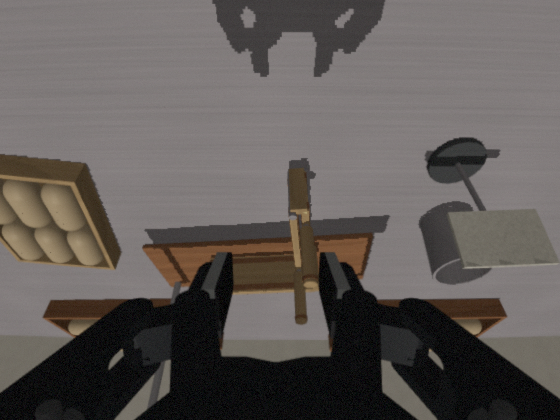

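The posts sit at about (535,27) and (631,24). That is 96 mm apart with a 13 mm inward offset, so the end panel is flat and the middle panel is at about 1.56 rad. Next I'll grasp the middle post with more lean.

Run:
```python
from h import *
p,R=cur()
p,R=rows(p,R,[((476,26,176),48,0),((535,26,123),48,0)],0)
print('ARC')
H=np.array([667,41.2]);w=[((H[0]+131*np.cos(np.radians(a)),H[1]+131*np.sin(np.radians(a)),123),48,0) for a in np.linspace(-173.7,-83.7,21)[1:]]
rows(p,R,w,-1,step=14)
```

```text
[-0.0, -0.087, 0.001, -16.7, 10.8, 25.5, 0]
[-0.0, -0.087, 0.001, -14.4, 10.8, 26.8, 0]
[-0.0, -0.087, 0.001, -12.0, 10.8, 28.0, 0]
-- [0.49  0.026 0.163]
[0.0, 0.0, 0.0, -0.0, 0.0, 26.4, 0]
[0.0, 0.0, 0.0, -0.0, 0.0, 26.4, 0]
[0.0, 0.0, 0.0, -0.0, 0.0, 26.4, 0]
-- [0.549 0.026 0.11 ]
ARC
[0.0, 0.0, 0.0, -2.2, -9.3, 2.5, -1]
-- [0.552 0.017 0.11 ]
[0.0, 0.0, 0.0, -1.6, -10.0, 1.7, -1]
-- [0.555 0.007 0.11 ]
[0.0, 0.0, 0.0, -2.1, -9.8, 2.3, -1]
-- [ 0.558 -0.003  0.11 ]
[0.0, 0.0, 0.0, -2.6, -9.5, 2.9, -1]
-- [ 0.562 -0.013  0.11 ]
[0.0, 0.0, 0.0, -3.1, -9.2, 3.4, -1]
-- [ 0.566 -0.022  0.11 ]
[0.0, 0.0, 0.0, -3.6, -8.8, 3.9, -1]
-- [ 0.572 -0.031  0.11 ]
[0.0, 0.0, 0.0, -4.0, -8.4, 4.4, -1]
-- [ 0.578 -0.039  0.11 ]
[0.0, 0.0, 0.0, -4.4, -7.9, 4.9, -1]
-- [ 0.584 -0.047  0.11 ]
[0.0, 0.0, 0.0, -4.8, -7.3, 5.4, -1]
-- [ 0.591 -0.054  0.11 ]
[0.0, 0.0, 0.0, -5.2, -6.7, 5.8, -1]
-- [ 0.599 -0.061  0.11 ]
[0.0, 0.0, 0.0, -5.5, -6.1, 6.1, -1]
-- [ 0.607 -0.067  0.11 ]
[0.0, 0.0, 0.0, -5.8, -5.4, 6.5, -1]
-- [ 0.616 -0.073  0.11 ]
[0.0, 0.0, 0.0, -6.1, -4.7, 6.8, -1]
-- [ 0.625 -0.077  0.11 ]
[0.0, 0.0, 0.0, -6.3, -4.0, 7.0, -1]
-- [ 0.635 -0.081  0.11 ]
[0.0, 0.0, 0.0, -6.5, -3.3, 7.3, -1]
-- [ 0.645 -0.085  0.11 ]
[0.0, 0.0, 0.0, -6.7, -2.5, 7.4, -1]
-- [ 0.655 -0.087  0.11 ]
[0.0, 0.0, 0.0, -6.8, -1.7, 7.5, -1]
-- [ 0.665 -0.089  0.11 ]
[0.0, 0.0, 0.0, -6.9, -0.9, 7.6, -1]
-- [ 0.675 -0.09   0.11 ]
[0.0, 0.0, 0.0, -6.9, -0.1, 7.6, -1]
-- [ 0.685 -0.09   0.11 ]
[0.0, 0.0, 0.0, -6.9, 0.7, 7.6, -1]
-- [ 0.695 -0.089  0.11 ]
```

Emit:
{"api": "play_rows", "payload": {"steps": [[[0,-0.087,0,-16.5,11,25.5,0],[0,-0.087,0,-14.5,11,27,0],[0,-0.087,0,-12,11,28,0],[0,0,0,0,0,26,0],[0,0,0,0,0,26,0]]]}}

```text
time: 6.7
ee_pos: [0.5152, 0.0281, 0.1335]
tcp_rot: [3.133, 0.806, -3.134]
ft_force: [0.3, 0.9, 0.5]
opening: 0.0427
grip_force: 0.0
```

Emit:
{"api": "play_rows", "payload": {"newtons": 40, "steps": [[[0,0,0,0,0,26,0],[0,0,0,0,0,0,0],[0,0,0,0,0,0,-1],[0,0,0,0,0,0,-1],[0,0,0,0,0,0,-1]]]}}

```text
time: 7.12
ee_pos: [0.5328, 0.029, 0.1226]
tcp_rot: [3.137, 0.802, -3.133]
ft_force: [3.1, -1.6, -5.5]
opening: 0.0117
grip_force: 39.0
```

Emit:
{"api": "play_rows", "payload": {"steps": [[[0,0,0,0,0,0,-1],[0,0,0,0,0,0,-1]]]}}

```text
time: 7.28
ee_pos: [0.5325, 0.0289, 0.1226]
tcp_rot: [3.136, 0.802, -3.135]
ft_force: [6.9, 0.5, -10.4]
opening: 0.0117
grip_force: 38.9
```

The TCP is about 20 mm short of the planned depth, so the post is only held at the fingertips. I'll re-open, advance and grip again.

Emit:
{"api": "play_rows", "payload": {"steps": [[[0,0,0,0,0,0,0],[0,0,0,0,0,0,0],[0,0,0,0,0,0,0],[0,0,0,0,-2,10,0],[0,-0.03,0,0,0,10,0]]]}}

```text
time: 7.7
ee_pos: [0.548, 0.0312, 0.1233]
tcp_rot: [-3.141, 0.81, -3.141]
ft_force: [1.1, 0.3, 0.3]
opening: 0.0432
grip_force: 0.0
```

Emit:
{"api": "play_rows", "payload": {"steps": [[[0,0,0,0,0,0,0],[0,0,0,0,0,0,0]]]}}

```text
time: 7.87
ee_pos: [0.5481, 0.0324, 0.1234]
tcp_rot: [3.141, 0.811, -3.139]
ft_force: [0.6, 0.3, -0.1]
opening: 0.0426
grip_force: 0.0
```

Run:
```python
from h import *
p,R=cur();s=manip.get_state();print(s['time'],p,p-.019*R.as_matrix()[:,2],R.as_matrix()[:,2],s['opening'],s['ft_force'],s['joint_positions'])
im,d,P=snap('top'); X=cloud(d,P); z=X[...,2]
for lo,hi,t in((.068,.08,'panels'),(.13,.15,'posts')):
    m=(d>0)&(z>lo)&(z<hi)&(X[...,0]>.48)&(X[...,0]<.68)&(X[...,1]>-.15)&(X[...,1]<.1)
    k,l,st,c=cv2.connectedComponentsWithStats(m.astype(np.uint8))
    for i in range(1,k):
      if st[i,4]>8: q=(X[l==i][:,:2]*1e3).astype(np.float32); r=cv2.minAreaRect(q); print(t,st[i,4],c[i].round(),np.round(r[0]),np.round(r[1]),round(r[2],1))
```

```text
7.8667 [0.54809192 0.03241798 0.12344737] [0.53432366 0.03237971 0.13654063] [ 0.72464524  0.00201391 -0.68911916] 0.04263395452494995 [ 0.58474258  0.30572126 -0.14309133] [-0.17287954 -0.02074785  2.29957847  1.1317759   0.14036495 -2.82023154]
panels 189 [267. 203.] [603.  36.] [113.   9.] 4.6
panels 168 [274. 214.] [572.  21.] [108.   9.] 4.7
panels 39 [271. 239.] [520.  27.] [12. 21.] 88.8
posts 38 [271. 186.] [631.  24.] [13. 13.] 86.6
posts 45 [254. 227.] [541.  62.] [21. 14.] 2.5
posts 45 [280. 227.] [541.   6.] [21. 13.] 0.2
posts 40 [269. 230.] [536.  30.] [13. 13.] 89.6
```

Joint 6 sits at its range end with the wrist near its singularity. I'll un-lean here and yaw a little, then add the lean back as the arm reaches out.

Run:
```python
from h import *
p,R=cur()
rows(p,R,[((536,30,130),36,-6),((536,30,122),33,-6)],0,turn=.035)
```

```text
[0.01, 0.026, 0.012, 0.9, -0.5, 0.8, 0]
[0.01, 0.026, 0.012, 0.9, -0.5, 0.8, 0]
[0.01, 0.026, 0.012, 0.9, -0.5, 0.8, 0]
[0.01, 0.026, 0.012, 0.9, -0.5, 0.9, 0]
[0.01, 0.026, 0.012, 0.8, -0.5, 0.9, 0]
[0.01, 0.026, 0.012, 0.8, -0.5, 0.9, 0]
[0.01, 0.026, 0.012, 0.8, -0.5, 0.9, 0]
-- [0.547 0.029 0.115]
[0.0, 0.026, 0.0, 2.8, -0.0, 3.2, 0]
[0.0, 0.026, 0.0, 2.8, -0.0, 3.3, 0]
-- [0.546 0.029 0.106]
```

Emit:
{"api": "play_rows", "payload": {"steps": [[[0.01,0.026,0.012,1,-0.5,1,0],[0.01,0.026,0.012,1,-0.5,1,0],[0.01,0.026,0.012,1,-0.5,1,0],[0.01,0.026,0.012,1,-0.5,1,0],[0,0,0,0,0,0,0]]]}}

```text
time: 8.33
ee_pos: [0.548, 0.0324, 0.1192]
tcp_rot: [3.133, 0.738, 3.101]
ft_force: [-0.0, -0.4, 1.1]
opening: 0.0429
grip_force: 0.0
```

Emit:
{"api": "play_rows", "payload": {"steps": [[[0.01,0.026,0.012,1,-0.5,1,0],[0.01,0.026,0.012,1,-0.5,1,0],[0.01,0.026,0.012,1,-0.5,1,0],[0,0.026,0,2.5,0,3,0],[0,0.026,0,2.5,0,3,0]]]}}

```text
time: 8.75
ee_pos: [0.5464, 0.0315, 0.1063]
tcp_rot: [3.131, 0.606, 3.054]
ft_force: [-0.6, 0.5, 0.8]
opening: 0.0429
grip_force: 0.0
```

Run:
```python
from h import *
p,R=cur();s=manip.get_state();print(s['time'],p,p-.019*R.as_matrix()[:,2],s['opening'],s['ft_force'],s['joint_positions'])
rows(p,R,[((536,30,122),33,-6)],0,turn=.035)
```

```text
8.75 [0.54637691 0.03154515 0.10634306] [0.53558299 0.03229755 0.12196116] 0.04289460481258984 [-0.62288867  0.5459004   0.82507091] [-0.11593666  0.02678309  2.17708478  0.08071155  0.33336188 -1.67052707]
[0.01, 0.015, 0.007, 0.0, -1.3, 0.1, 0]
[0.01, 0.015, 0.007, 0.0, -1.3, 0.2, 0]
-- [0.546 0.029 0.106]
```

Emit:
{"api": "play_rows", "payload": {"newtons": 40, "steps": [[[0,0,0,0,-2,0,-1],[0,0,0,0,0,0,-1],[0,0,0,0,0,0,-1],[0,0,0,0,0,0,-1],[0,0,0,0,0,0,-1]]]}}

```text
time: 9.17
ee_pos: [0.5461, 0.029, 0.1063]
tcp_rot: [3.132, 0.607, 3.053]
ft_force: [-0.7, -0.7, 1.9]
opening: 0.013
grip_force: 38.9
```

```bash
cat > arc.py <<'E'
from h import *
import sys
a1=float(sys.argv[1]); n=int(sys.argv[2])
p,R=cur();s=manip.get_state();g=(p-.019*R.as_matrix()[:,2])*1e3
H=np.array([667,41.2]);v=g[:2]-H;a0=np.degrees(np.arctan2(v[1],v[0]))
zz=R.as_matrix()[:,2]; th0=np.degrees(np.arccos(-zz[2])); ps0=np.degrees(np.arctan2(zz[1],zz[0]))
print(s['time'],'grasp',g.round(1),'r',np.hypot(*v).round(1),'a',a0.round(1),'middle rad',np.radians(-84.7-a0).round(3),'lean',th0.round(1),ps0.round(1),s['ft_force'].round(1),s['opening'].round(4),s['joint_positions'].round(2))
th1,ps1=float(sys.argv[3]),float(sys.argv[4]); r0=np.hypot(*v)
w=[]
for i in range(1,n+1):
    f=i/n; a=np.radians(a0+f*(a1-a0)); 
    w.append(((H[0]+r0*np.cos(a),H[1]+r0*np.sin(a),g[2]),th0+f*(th1-th0),ps0+f*(ps1-ps0)))
rows(p,R,w,-1)
E
python3 arc.py -83.7 20 47 -15 | grep -v '^--'
```

```text
Traceback (most recent call last):
  File "arc.py", line 7, in <module>
    print(s['time'],'grasp',g.round(1),'r',np.hypot(*v).round(1),'a',a0.round(1),'middle rad',np.radians(-84.7-a0).round(3),'lean',th0.round(1),ps0.round(1),s['ft_force'].round(1),s['opening'].round(4),s['joint_positions'].round(2))
                                                                                                                                                                                    ^^^^^^^^^^^^^^^^^^
AttributeError: 'float' object has no attribute 'round'
```

```bash
sed -i "s/s\['opening'\].round(4)/round(s['opening'],4)/" arc.py; python3 arc.py -83.7 20 47 -15 | grep -v '^--'
```

```text
9.1667 grasp [535.3  29.7 122. ] r 132.2 a -175.0 middle rad 1.576 lean 34.8 -4.1 [-0.7 -0.7  1.9] 0.013 [-0.12  0.03  2.18  0.09  0.33 -1.68]
[0.005, -0.011, -0.005, -2.1, -10.4, 1.2, -1]
[0.006, -0.011, 0.008, -2.6, -10.2, 1.7, -1]
[0.006, -0.011, 0.008, -3.3, -9.9, 2.3, -1]
[0.006, -0.011, 0.008, -4.0, -9.5, 2.8, -1]
[0.006, -0.011, 0.008, -4.6, -9.1, 3.4, -1]
[0.006, -0.011, 0.007, -5.2, -8.5, 3.9, -1]
[0.006, -0.011, 0.007, -5.7, -7.9, 4.4, -1]
[0.006, -0.011, 0.007, -6.2, -7.3, 4.9, -1]
[0.006, -0.011, 0.007, -6.6, -6.6, 5.3, -1]
[0.006, -0.011, 0.007, -7.0, -5.8, 5.7, -1]
[0.006, -0.011, 0.007, -7.3, -5.0, 6.1, -1]
[0.006, -0.011, 0.007, -7.5, -4.1, 6.4, -1]
[0.006, -0.011, 0.007, -7.7, -3.3, 6.7, -1]
[0.006, -0.011, 0.007, -7.8, -2.3, 7.0, -1]
[0.007, -0.011, 0.007, -7.8, -1.4, 7.2, -1]
[0.007, -0.011, 0.007, -7.8, -0.5, 7.3, -1]
[0.007, -0.011, 0.007, -7.7, 0.5, 7.4, -1]
[0.007, -0.011, 0.007, -7.6, 1.4, 7.4, -1]
[0.007, -0.011, 0.007, -7.3, 2.3, 7.3, -1]
[0.007, -0.011, 0.006, -7.1, 3.2, 7.2, -1]
```

Emit:
{"api": "play_rows", "payload": {"steps": [[[0.006,-0.011,0,-2,-10.5,1,-1],[0.006,-0.011,0.007,-2.5,-10,1.5,-1],[0.006,-0.011,0.007,-3.5,-10,2.5,-1],[0.006,-0.011,0.007,-4,-9.5,3,-1],[0.006,-0.011,0.007,-4.5,-9,3.5,-1]]]}}

```text
time: 9.58
ee_pos: [0.5613, -0.022, 0.1068]
tcp_rot: [3.141, 0.662, 3.018]
ft_force: [-6.4, -0.5, 6.5]
opening: 0.013
grip_force: 39.0
```

Emit:
{"api": "play_rows", "payload": {"steps": [[[0.006,-0.011,0.007,-5,-8.5,4,-1],[0.006,-0.011,0.007,-5.5,-8,4.5,-1],[0.006,-0.011,0.007,-6,-7.5,5,-1],[0.006,-0.011,0.007,-6.5,-6.5,5.5,-1],[0,0,0,0,0,0,-1]]]}}

```text
time: 10.0
ee_pos: [0.5884, -0.0575, 0.1073]
tcp_rot: [-3.14, 0.708, 2.98]
ft_force: [0.8, -1.6, 1.9]
opening: 0.0129
grip_force: 39.4
```

```bash
python3 arc.py -83.7 11 46 -15 | grep -v '^--'
```

```text
10.0 grasp [576.2 -55.5 121.7] r 132.6 a -133.2 middle rad 0.847 lean 40.6 -9.4 [ 0.8 -1.6  1.9] 0.0129 [-0.29  0.11  2.15  0.41  0.2  -2.07]
[0.006, -0.009, 0.008, -6.9, -5.6, 5.8, -1]
[0.006, -0.009, 0.007, -7.2, -4.8, 6.1, -1]
[0.006, -0.009, 0.007, -7.4, -3.9, 6.4, -1]
[0.006, -0.009, 0.007, -7.6, -3.1, 6.7, -1]
[0.006, -0.009, 0.007, -7.7, -2.2, 6.9, -1]
[0.006, -0.009, 0.006, -7.7, -1.3, 7.1, -1]
[0.006, -0.009, 0.006, -7.7, -0.4, 7.2, -1]
[0.006, -0.009, 0.006, -7.6, 0.5, 7.2, -1]
[0.006, -0.009, 0.006, -7.5, 1.4, 7.2, -1]
[0.006, -0.009, 0.006, -7.3, 2.3, 7.2, -1]
[0.006, -0.009, 0.006, -7.1, 3.2, 7.0, -1]
```

Run:
```python
from h import *
for n in('scene','wrist'):
    im,d,P=snap(n); X=cloud(d,P); z=X[...,2]
    m=(d>0)&(z>.085)&(z<.15)&(abs(X[...,0]-.655)<.05)&(abs(X[...,1]-.0)<.045)
    k,l,st,c=cv2.connectedComponentsWithStats(m.astype(np.uint8))
    for i in range(1,k):
      if st[i,4]>8: q=X[l==i]; print(n,st[i,4],c[i].round(),np.median(q,0).round(3),q.min(0).round(3),q.max(0).round(3))
```

```text
scene 130 [253. 246.] [0.655 0.01  0.122] [ 0.646 -0.     0.086] [0.66  0.014 0.145]
wrist 854 [385. 282.] [0.644 0.005 0.099] [ 0.641 -0.002  0.085] [0.653 0.012 0.115]
wrist 197 [394. 351.] [0.644 0.003 0.14 ] [ 0.641 -0.002  0.133] [0.653 0.01  0.145]
```

The end post is at (651,6) mm against an expected (652,7), so it is still folded flat. I'll carry on closing.

Emit:
{"api": "play_rows", "payload": {"steps": [[[0.004,-0.005,0.005,-7,-5.5,5.5,-1],[0.004,-0.005,0.005,-7,-5,6,-1],[0.004,-0.005,0.005,-7.5,-4,6.5,-1],[0.004,-0.005,0.005,-7.5,-3,6.5,-1],[0.004,-0.005,0.005,-7.5,-2,7,-1]]]}}

```text
time: 10.52
ee_pos: [0.6317, -0.0845, 0.1075]
tcp_rot: [-3.141, 0.733, 2.949]
ft_force: [-4.2, -3.3, 5.6]
opening: 0.0127
grip_force: 39.2
```

```bash
python3 arc.py -83.7 6 46 -13 | grep -v '^--'
```

```text
10.5167 grasp [619.3 -82.  121.6] r 132.1 a -111.2 middle rad 0.462 lean 42.0 -11.1 [-4.2 -3.3  5.6] 0.0127 [-0.31  0.19  2.05  0.43  0.18 -2.08]
[0.004, -0.012, 0.005, -8.0, -1.5, 7.0, -1]
[0.004, -0.012, 0.004, -8.0, -0.6, 7.1, -1]
[0.004, -0.012, 0.004, -7.9, 0.3, 7.2, -1]
[0.004, -0.012, 0.004, -7.8, 1.2, 7.3, -1]
[0.004, -0.012, 0.004, -7.6, 2.1, 7.3, -1]
[0.004, -0.012, 0.004, -7.3, 3.0, 7.2, -1]
```

Emit:
{"api": "play_rows", "payload": {"steps": [[[0.004,-0.012,0.004,-8,-1.5,7,-1],[0.004,-0.012,0.004,-8,-0.5,7,-1],[0.004,-0.012,0.004,-8,0.5,7,-1],[0,0,0,0,0,0,-1]]]}}

```text
time: 10.85
ee_pos: [0.6637, -0.0923, 0.108]
tcp_rot: [-3.141, 0.769, 2.932]
ft_force: [1.3, -6.5, 0.8]
opening: 0.0128
grip_force: 39.3
```

```bash
python3 arc.py -83.7 3 46 -13 | grep -v '^--'
python3 - <<'E'
from h import *
im,d,P=snap('scene'); cv2.imwrite('pics/s4.png',im[110:310,140:400,::-1].repeat(3,0).repeat(3,1))
E
```

```text
10.85 grasp [650.8 -89.5 121.7] r 131.7 a -97.1 middle rad 0.216 lean 44.1 -12.1 [ 1.3 -6.5  0.8] 0.0128 [-0.29  0.25  2.    0.45  0.13 -2.08]
[0.004, -0.011, 0.005, -7.5, 1.2, 7.1, -1]
[0.004, -0.011, 0.004, -7.3, 2.1, 7.0, -1]
[0.004, -0.011, 0.004, -7.1, 2.9, 7.0, -1]
```

View pics/s4.png

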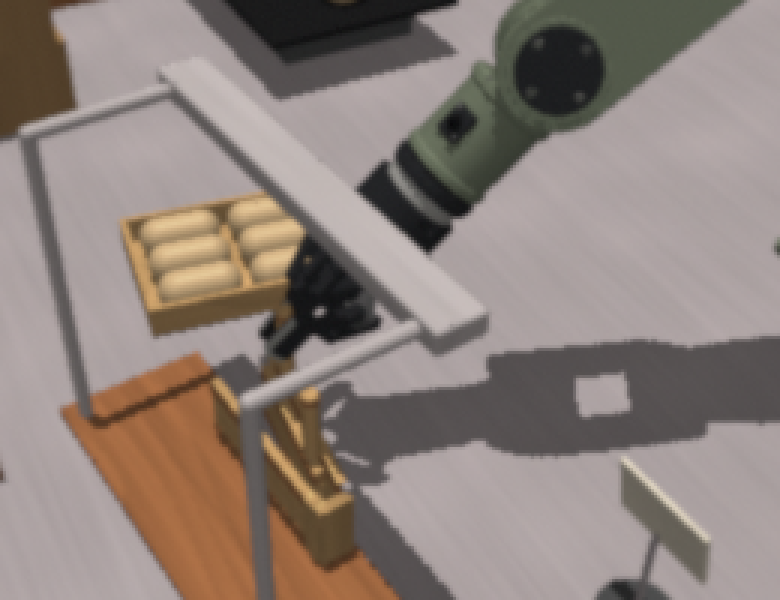

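Nearly shut: the panel stands at about 0.2 rad and the gripper is clear in front of the light bar. I'll do the last rows without adding lean, because joint 5 is near its lower end.

Emit:
{"api": "play_rows", "payload": {"steps": [[[0,0,0,-7,2.5,7,-1],[0,0,0,-7,3,7,-1],[0,0,0,0,0,0,-1]]]}}

```text
time: 11.15
ee_pos: [0.6845, -0.0925, 0.1081]
tcp_rot: [-3.139, 0.77, 2.932]
ft_force: [1.9, -12.5, -0.3]
opening: 0.0129
grip_force: 39.5
```

```bash
python3 arc.py -83.7 1 44 -12 | grep -v '^--'
```

```text
11.15 grasp [671.6 -89.7 121.8] r 131.0 a -88.0 middle rad 0.058 lean 44.1 -12.2 [  1.9 -12.5  -0.3] 0.0129 [-0.28  0.29  1.95  0.34  0.14 -1.96]
[-0.003, 0.002, -0.0, -6.7, 2.8, 6.6, -1]
```

Emit:
{"api": "play_rows", "payload": {"steps": [[[0,0,0,-4,-0.5,4,-1],[0,0,0,-3,0,3,-1],[0,0,0,0,0,0,-1],[0,0,0,0,0,0,-1]]]}}

```text
time: 11.48
ee_pos: [0.6915, -0.0928, 0.1075]
tcp_rot: [-3.141, 0.767, 2.933]
ft_force: [-13.7, -3.0, 11.6]
opening: 0.0126
grip_force: 41.9
```

```bash
python3 arc.py -83.7 1 44 -12 | grep -v '^--'
```

```text
11.4833 grasp [678.6 -90.1 121.2] r 131.8 a -85.0 middle rad 0.005 lean 43.9 -12.0 [-13.7  -3.   11.6] 0.0126 [-0.28  0.3   1.93  0.33  0.15 -1.95]
[-0.0, -0.001, 0.0, -2.0, 0.9, 1.9, -1]
```

The stop is reached (about 14 N, near 0 rad). I'll release and back out along the tool axis.

Emit:
{"api": "play_rows", "payload": {"steps": [[[0,0,0,0,0,0,0],[0,0,0,0,0,0,0],[0,0,0,0,0,0,0],[0,0,0,0,0,-5,0],[0,0,0,0,0,-10,0]]]}}

```text
time: 11.9
ee_pos: [0.6815, -0.09, 0.1163]
tcp_rot: [3.141, 0.764, 2.932]
ft_force: [-0.4, 0.6, -0.5]
opening: 0.0426
grip_force: 0.0
```

Emit:
{"api": "play_rows", "payload": {"steps": [[[0,0,0,0,0,-20,0],[0,0,0,0,0,-20,0],[0,0,0,0,0,-20,0],[0,0,0,0,0,-20,0],[0,0,0,0,0,-20,0]]]}}

```text
time: 12.32
ee_pos: [0.6132, -0.0755, 0.1898]
tcp_rot: [3.141, 0.765, 2.932]
ft_force: [0.2, 0.1, 0.1]
opening: 0.0427
grip_force: 0.0
```

Emit:
{"api": "play_rows", "payload": {"steps": [[[0,0,0,10,0,-10,0],[0,0,0,15,0,-10,0],[0,0,0,15,0,-10,0],[0,0,0,0,0,0,0],[0,0,0,0,0,0,0]]]}}

```text
time: 12.73
ee_pos: [0.565, -0.0653, 0.1831]
tcp_rot: [3.141, 0.766, 2.932]
ft_force: [0.6, -0.2, 0.0]
opening: 0.0426
grip_force: 0.0
```

Run:
```python
from h import *
s=manip.get_state();print(s['time'],s['ee_pos'],s['joint_positions'],s['ft_force'])
for n in('scene','wrist'):
  im,d,P=snap(n); X=cloud(d,P); z=X[...,2]
  if n=='scene': cv2.imwrite('pics/s5.png',im[110:310,140:400,::-1].repeat(3,0).repeat(3,1))
  G=(X-np.array([.700,-.036,0])); c,t=np.cos(.0925),np.sin(.0925)
  gx=(G[...,0]*c+G[...,1]*t)*1e3; gy=(-G[...,0]*t+G[...,1]*c)*1e3
  m=(d>0)&(z>.085)&(z<.15)&(abs(gx+30)<45)&(abs(gy)<120)
  k,l,st,cc=cv2.connectedComponentsWithStats(m.astype(np.uint8))
  for i in range(1,k):
    if st[i,4]>8: q=l==i; print(n,st[i,4],'guard',gx[q].min().round(),gx[q].max().round(),gy[q].min().round(),gy[q].max().round())
```

```text
12.7333 [ 0.56498424 -0.06530253  0.18307129] [-0.30448423 -0.11290238  2.18845543  0.21881637  0.30936582 -1.84811091] [ 0.58346971 -0.15627645  0.0378144 ]
scene 127 guard -32.0 -19.0 -57.0 -42.0
scene 136 guard -19.0 -6.0 37.0 53.0
wrist 1061 guard -24.0 -12.0 36.0 51.0
wrist 958 guard -36.0 -22.0 -58.0 -44.0
```

View pics/s5.png

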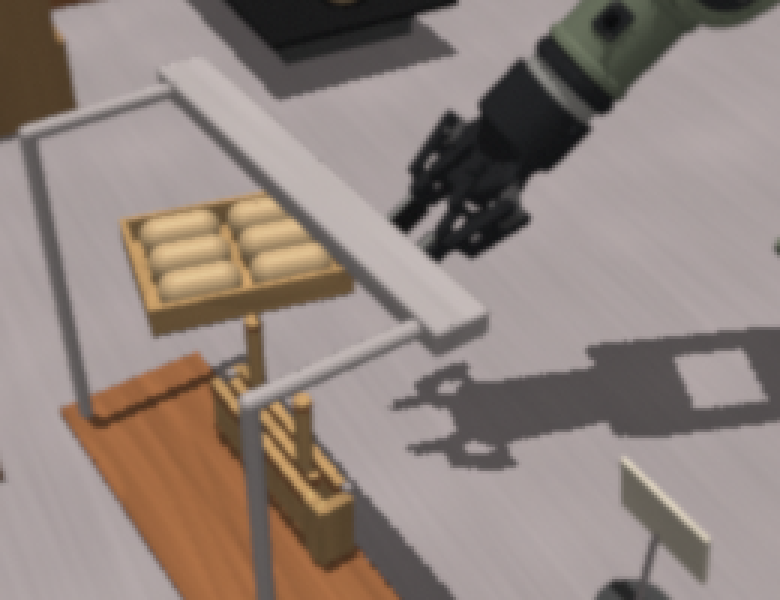

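The three panels lie parallel, with the posts at (-27,-50) and (-14,44) mm in the guard frame against an ideal (-26,-50) and (-13,45). The gripper is clear.

```bash
python3 -c "
from station import job; print(job.close_job())"
```

```text
the job is handed in; nothing more can be done
None
```

I folded the guard shut in order: the end panel flat onto the middle panel, then both onto the fixed panel, both posts measured within about 1 mm of the folded position. I let go, backed the arm clear and handed the job in at about 13 s; hand-in returned no verdict.

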